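# Drift a lamp pedestal's cover plate into line and fit its bolt

### The arm

A 7-joint arm with a two-finger parallel gripper is mounted at the origin on the work surface. World frame = base frame: x ahead of the robot, y to its left, z up, the work surface at z = 0. Lengths are in mm, angles in rad, forces in N, time in s.
With the tool pointing down it reaches from about 400 to 925 mm from the base axis. Payload 5.6 kg.
Tool frame: the origin (TCP) lies on the centre line of the jaws, within the pads' length; the fingertips stand arm.nose_length ahead of it and the grasp point (between the pads) lies 5 mm behind it (arm.nose_length is the distance from the TCP to the fingertips, in mm); x points along the fingers, y is the direction in which the jaws open and shut, and the axes are right-handed (so a half turn about x gives the same grasp; the last joint's range is limited). The gripper opens to 85 mm and grips with 20 to 120 N. Pads are 22 mm wide; open, the fingers measure 114 mm over their backs; the gripper's body (76 mm by 85 mm) begins 54 mm behind the grasp point. The pads swing forward as they close: fully open they stand 13 mm farther back than shut.
Start: joints at [1.275, 0.468, -0.012, 1.603, 0.006, 1.071, -0.056], TCP at [162.533, -629.359, 213.69] pointing down, gripper open.
Joint ranges: [-2.53, 2.53], [-0.31, 2.02], [-1.57, 1.55], [0.28, 2.44], [-1.29, 4.43], [0.15, 1.84], [-2.92, 2.92]. Speed limits (rad/s): [2.57, 2.57, 3.14, 3.14, 3.14, 3.14, 3.14].

### API

Orientations are given as a unit quaternion [x, y, z, w].
In Python, from plant import arm, fingers, viewer, nets, status gives the robot as it stands. Calls block until the motion is done:
- arm.movep(position, orientation): joint-space move of the TCP to a pose.
- arm.movel(position, attitude=None, velocity=150, f_stop=None): straight line of the TCP; attitude=None keeps the orientation; velocity is the mean speed in mm/s. With f_stop (N) it stops when the force on the tool has changed by that much, and returns True; else False.
- arm.goto_joints(angles): joint-space move.
- fingers.open_gripper() and fingers.close_gripper(grasp_force=None): open the fingers fully, or close them until they stop; grasp_force is the grip in N (None keeps the last).
- arm.pause(seconds).
- arm.solve_ik(position, orientation): joint angles nearest the present ones, or None.
- viewer.read_camera(name): name is "scene" or "top"; returns a dict with "image" (480x640x3 uint8, blue, green, red), "z_map" (480x640 float32, mm along the optical axis (not along the pixel's ray), 0 where there is no reading), "fx", "fy", "cx", "cy" (pixels), "k1" (the pictures are not rectified: a ray, as slopes to the right and down, at radius r is drawn at 1 + k1 r^2 times it, then the intrinsics apply), "position" and "rotation" of the camera in the world. Camera axes: x right, y up, looking along -z (the intrinsics and any distortion apply to the point x, -y, -z); pixel columns grow to the right and rows downward; lengths in mm; the calibration is good to about 2 mm. A picture is of the moment at which its call begins.
A pose or a line that the arm cannot do raises arm.Unreachable and nothing moves.
- arm.job_done(): hands the job in, once; it reports no verdict.
Trained networks look in the newest picture that a camera, given by its name, has taken for a name from the list of things; names that differ only in an ending like _2 or _b are one class to them, and where a whole thing is asked for, a point or a joint stands for the part that bears it (a point fixed in the world has none). Each returns a list of dicts, best first, with "score" (0 to 1); they miss things now and then, are a little off and sometimes report something else, mostly with a low value. They report only what shows in the picture. A call takes as long as a camera call. They do not tell look-alikes from the thing itself.
- nets.spot_in(query, camera): "bbox" ([left, top, width, height] in pixels, round what is visible of it).
Readings, each from a call of its own:
- status.read_clock(): time.
- status.read_qpos(): joint angles.
- status.read_dq(): joint speeds.
- status.read_joint_torque(): joint torques, N m.
- status.read_eef_pos(): TCP position.
- status.read_eef_rot(): TCP orientation.
- status.read_ft_force(): force on the tool from outside, world axes, zero at the start.
- status.read_wrist_torque(): the same for the moment, N m.
- status.read_opening(): finger opening in mm.
Only numpy, scipy, OpenCV 4.12 (cv2) and the standard library are available. Lean on these libraries where they do the work, as an engineer would, in place of code of your own. Each camera call takes 0.05 s, during which the arm holds its last target.

### The job

The cover plate of the magnifier-lamp pedestal has slipped along its guides away from the end with the fixing ear, so its two bolt holes no longer line up with those of the flange underneath. Put the tapered drift's tip into one of the plate's holes, feel for the flange hole by drawing the plate back towards the ear end, ease the drift down until its collar sits flush on the plate, and leave it there while you fit the thumb bolt fully home in the other hole. Press neither of them with more than about 40 N, finish with both standing in the plate and let go, and leave the jar, beaker, hoop and screwdriver alone.

Things in the scene. Friction and masses are not known exactly. Their poses are not given: they have to be found in the camera images.
- pedestal: fixed grey cast pedestal, a hollow box 84 mm (x) by 240 mm (y), 60 mm high; origin under its centre on the table, z up. Two lipped guide rails run along its y, 60 mm apart between the lips. A low fixing ear 40 mm wide, 30 mm long and 10 mm high juts out at the foot of its -y end. Inside, 6 mm below the plate's top, lies a fixed 10 mm flange with two 16 mm holes of its own; under it a 34 mm deep hollow
- cover: steel cover plate, 66 by 184 by 6 mm, top face 56 mm above the table; origin at the centre of its underside, axes as the pedestal's. It slides only along y between the rails, under about 4 N (8 to 13 N in all while a part's tip also presses lightly on the flange it rests on). A round lamp socket 36 mm across, 20 mm high stands at its centre
- hole_far_ear (a point): centre, at the top face, of the plate's 16 mm hole farther from the ear; moves with the plate. The flange hole below each plate hole lies 4 to 27 mm nearer to the ear end (pedestal's -y), on the same centre line (pedestal x = 0). How far is not measured and differs each time: it must be felt for, dragging the plate along with the drift's tip
- hole_near_ear (a point): centre, at the top face, of the plate's 16 mm hole nearer to the ear, 132 mm from the other and displaced from the flange's hole just as the other is. Drift and bolt may go into either hole, one each
- drift: steel drift, 0.2 kg, at first standing upright, centred, in one of the two holes of the wooden rack, hanging on its collar; origin on its axis at the underside of the collar, z up towards the handle. Collar 24 mm across, 4 mm thick; above it a square handle 18 by 18 mm, sides along its x and y, up to 46 mm above the origin. Below the origin: a straight part 14.8 mm across for 22 mm, then a taper for 20 mm down to a flat tip 10 mm across, 42 mm below the origin
- bolt: steel thumb bolt, 0.12 kg, standing centred in the other rack hole; origin on its axis at the underside of the collar, z up. Collar 24 mm across, 4 mm thick; above it a round ribbed grip 20 mm across up to 40 mm above the origin; below it a straight shank 13.6 mm across and 22 mm long with a 1.5 mm chamfer at the foot
- rack: fixed wooden block 70 mm (x) by 140 mm (y), 50 mm high, origin at the centre of its underside; two holes 19 mm across, 35 mm either side of the centre along its y, in which drift and bolt stand
- jar: closed glass jar, 60 mm across, 75 mm high, origin under its centre; a bystander, leave it alone
- beaker: open glass beaker, 66 mm across, 85 mm high, origin under its centre; a bystander, leave it alone
- hoop: wooden hoop lying flat, 170 mm across, 12 mm high, origin under its centre; a bystander, leave it alone
- driver: screwdriver lying flat, origin under its middle; a bystander, leave it alone
Things that resemble listed ones, but are neither listed nor needed, are in the scene too. Leave any green or red look-alike of the bolt alone.

How it is judged:
By the outcome, as a careful person would: the job done as asked, in the order asked, and still so for the second after the job is handed in, with the robot touching nothing.
It also fails if it takes over 72 s, if anything falls off the work surface, if the arm or the gripper's body presses on something with over 40 N, if the wrist force passes 120 N, or if a joint passes its speed limit or range.

## Working session

There is one attempt and no reset: what is moved stays moved. The work goes in short steps, each a Python script; the robot and the scene stay as the last script left them, time stands still between calls to the robot, and variables do not carry over. Pictures are saved under pics/ and viewed, and the job is handed in when it is done.

```bash
ls; mkdir -p pics; cat > h.py <<'E'
import numpy as np, cv2
from plant import arm, fingers, viewer, nets, status
def snap(n,f):
    c=viewer.read_camera(n); cv2.imwrite('pics/'+f,c['image']); np.save('pics/'+f[:-4]+'_z.npy',c['z_map'])
    import pickle; pickle.dump(c,open('pics/'+f[:-4]+'.pkl','wb')); return c
def rot(c):
    R=np.array(c['rotation'],float)
    if R.size==4:
        from scipy.spatial.transform import Rotation as Ro; return Ro.from_quat(R).as_matrix()
    return R.reshape(3,3)
def rays(c,uv):
    uv=np.atleast_2d(uv).astype(float)
    d=np.stack([(uv[:,0]-c['cx'])/c['fx'],(uv[:,1]-c['cy'])/c['fy']],1); s=d.copy()
    for _ in range(20): s=d/(1+c['k1']*(s**2).sum(1))[:,None]
    return np.stack([s[:,0],-s[:,1],-np.ones(len(s))],1)@rot(c).T
def atz(c,uv,z):
    r=rays(c,uv); p=np.array(c['position']); return p+r*((z-p[2])/r[:,2])[:,None]
def cloud(c):
    v,u=np.mgrid[0:480,0:640]; r=rays(c,np.stack([u.ravel(),v.ravel()],1)); zm=c['z_map'].ravel()
    P=np.array(c['position'])+r*zm[:,None]; P[zm==0]=np.nan; return P.reshape(480,640,3)
E
python3 - <<'E'
from h import *
for n in('scene','top'):
    c=snap(n,n+'0.png'); print(n,c['position'],np.round(rot(c),3).tolist(),c['fx'],c['k1'])
    for q in('pedestal','cover','hole_far_ear','hole_near_ear','drift','bolt','rack'):
        print(q,[(np.round(d['bbox']).tolist(),round(d['score'],2)) for d in nets.spot_in(q,n)][:4])
print(status.read_clock(),arm.nose_length,status.read_eef_rot(),status.read_opening())
E
```

```text
pics
scene [1172.66187198  480.38399014  591.6523338 ] [[-0.689, -0.423, 0.588], [0.725, -0.383, 0.573], [-0.017, 0.821, 0.571]] 438.8392021406068 0.009710008870826565
pedestal [([269.0, 195.0, 109.0, 64.0], 0.92), ([456.0, 275.0, 16.0, 17.0], 0.75)]
cover [([288.0, 203.0, 77.0, 27.0], 0.65)]
hole_far_ear [([290.0, 202.0, 75.0, 29.0], 0.88)]
hole_near_ear [([288.0, 205.0, 76.0, 28.0], 0.69)]
drift [([425.0, 254.0, 12.0, 28.0], 0.6)]
bolt [([460.0, 274.0, 14.0, 18.0], 0.84), ([454.0, 323.0, 17.0, 30.0], 0.7), ([475.0, 262.0, 10.0, 24.0], 0.63)]
rack [([405.0, 262.0, 84.0, 59.0], 0.66)]
top [ 399.63083885  -59.20675256 1089.24069246] [[0.144, 0.965, -0.221], [-0.99, 0.14, -0.034], [-0.002, 0.223, 0.975]] 436.8105614315324 -0.07406470922564974
pedestal [([303.0, 279.0, 104.0, 38.0], 0.87)]
cover [([313.0, 280.0, 77.0, 33.0], 0.55)]
hole_far_ear [([312.0, 282.0, 76.0, 31.0], 0.94)]
hole_near_ear [([309.0, 282.0, 77.0, 27.0], 0.66)]
drift [([216.0, 263.0, 12.0, 12.0], 0.6)]
bolt [([189.0, 263.0, 12.0, 11.0], 0.61), ([186.0, 227.0, 8.0, 9.0], 0.56), ([189.0, 297.0, 12.0, 12.0], 0.45)]
rack [([179.0, 254.0, 64.0, 34.0], 0.62)]
0.8 14.0 [ 0.70147037  0.08908751 -0.70146594  0.08915307] 85.47131470568837
```

View pics/scene0.png

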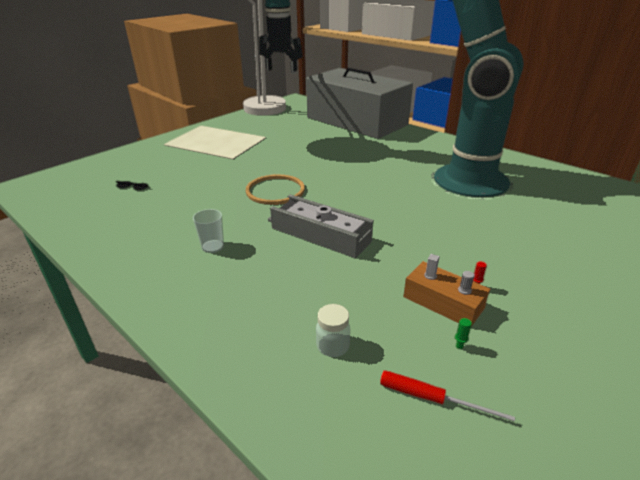

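```bash
python3 - <<'E'
import cv2
a=cv2.imread('pics/top0.png')[220:340,150:430]; cv2.imwrite('pics/topcrop.png',cv2.resize(a,None,fx=2.85,fy=2.85,interpolation=cv2.INTER_CUBIC))
a=cv2.imread('pics/scene0.png')[180:370,260:520]; cv2.imwrite('pics/scenecrop.png',cv2.resize(a,None,fx=3,fy=3,interpolation=cv2.INTER_CUBIC))
E
```

```text
(no output)
```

View pics/top0.png

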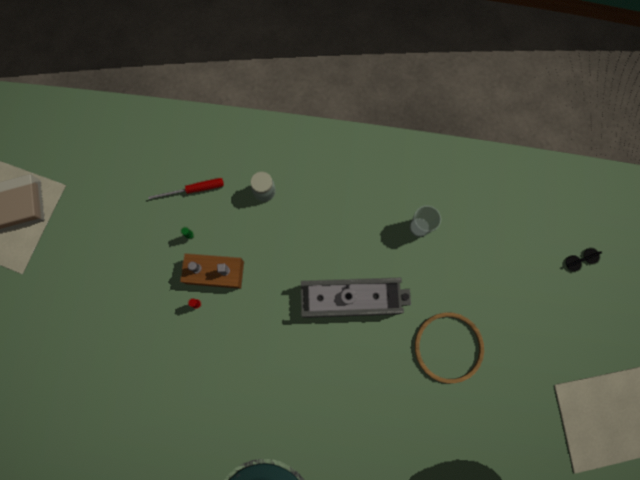

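View pics/topcrop.png

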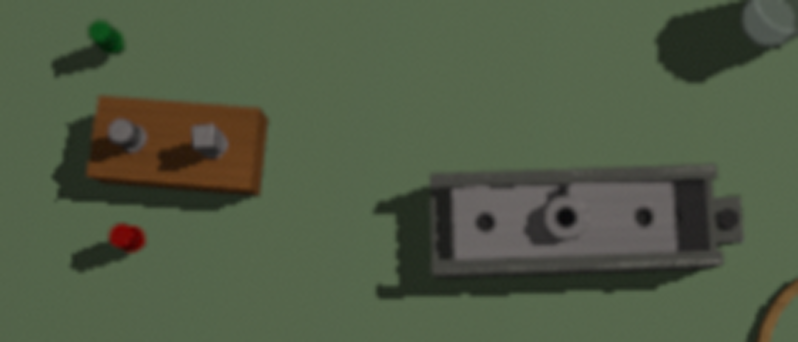

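View pics/scenecrop.png

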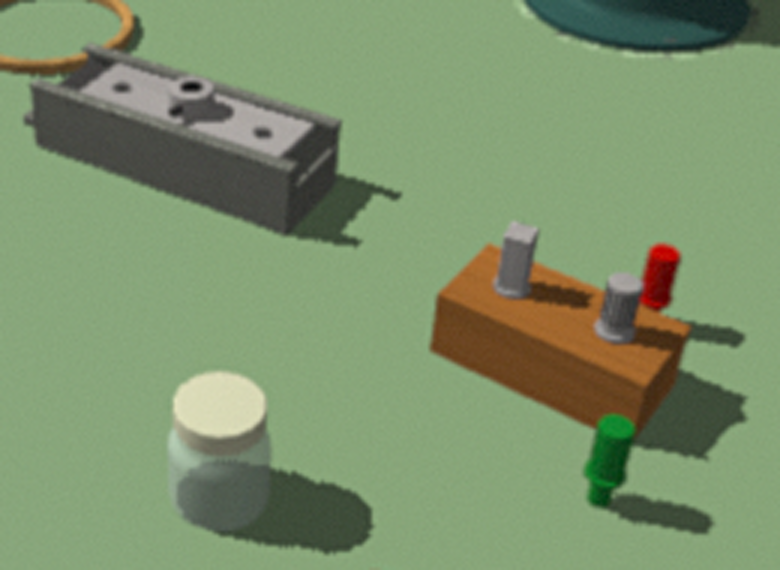

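The top view shows the pedestal at about (303-407, 279-317) with the ear at the right end (405,297), plate holes near (320,298) and (376,296), and the lamp socket at (348,296). The rack is at about (212,270), with the bolt (round, grey) at (193,267) and the drift (square) at (222,270). The green and red look-alikes are at (187,232) and (195,303).

```bash
cat > loc.py <<'E'
from h import *
import pickle
for n in('scene','top'):
    c=pickle.load(open(f'pics/{n}0.pkl','rb')); P=cloud(c); z=P[...,2]
    im=c['image'].astype(int)
    print(n,'table z',np.nanmedian(z[330:400,200:300]) if n=='scene' else np.nanmedian(z[380:440,100:200]))
    hsv=cv2.cvtColor(c['image'],cv2.COLOR_BGR2HSV)
    # rack
    m=(hsv[...,0]<20)&(hsv[...,1]>120)&(abs(z-50)<6)
    roi=np.zeros_like(m)
    if n=='top': roi[245:295,170:250]=1
    else: roi[255:325,400:492]=1
    m&=roi; q=P[m][:,:2].astype(np.float32); print('rack',m.sum(),cv2.minAreaRect(q), np.median(P[m][:,2]))
    # handles
    for nm,bb in (('drift',(216,263,12,12) if n=='top' else (425,252,14,30)),('bolt',(187,260,14,14) if n=='top' else (456,268,20,26))):
        s=P[bb[1]-3:bb[1]+bb[3]+3,bb[0]-3:bb[0]+bb[2]+3].reshape(-1,3); s=s[s[:,2]>75]
        t=s[s[:,2]>np.nanmax(s[:,2])-5]
        print(nm,len(s),np.round([s.min(0),s.max(0)],1).tolist(),'top',len(t),np.round(t.mean(0),1),cv2.minAreaRect(t[:,:2].astype(np.float32)))
    roi=np.zeros_like(m)
    if n=='top': roi[270:325,290:415]=1
    else: roi[190:262,262:380]=1
    g=hsv[...,1]<60
    m=roi.astype(bool)&(z>57.5)&(z<66); q=P[m][:,:2].astype(np.float32); print('ped top',m.sum(),cv2.minAreaRect(q))
    m=roi.astype(bool)&(abs(z-55.5)<4)&(hsv[...,2]>(110 if n=='top' else 130)); q=P[m][:,:2].astype(np.float32); print('plate',m.sum(),cv2.minAreaRect(q),np.median(P[m][:,2]))
    m=roi.astype(bool)&(z>68); q=P[m]; print('socket',m.sum(),q.mean(0),cv2.minAreaRect(q[:,:2].astype(np.float32)))
    # holes: dark centroid
    gray=cv2.cvtColor(c['image'],cv2.COLOR_BGR2GRAY).astype(float)
    for (u,v) in ([(320,298),(376,296)] if n=='top' else [(300,209),(347,224)]):
        w=5; s=gray[v-w:v+w+1,u-w:u+w+1]; bg=np.percentile(s,70); wt=np.clip(bg-12-s,0,None)
        V,U=np.mgrid[v-w:v+w+1,u-w:u+w+1]; uv=[(U*wt).sum()/wt.sum(),(V*wt).sum()/wt.sum()]
        print('hole',np.round(uv,2),atz(c,uv,56).round(1), s.astype(int).min(1))
E
python3 loc.py
```

```text
scene table z -1.0678198839676725
rack 1570 ((509.1686706542969, 211.2392120361328), (119.04795837402344, 139.72998046875), 3.9996087551116943) 48.515943405426185
drift 141 [[523.8, 167.7, 75.1], [544.9, 188.8, 96.4]] top 65 [535.1 178.7  94. ] ((535.033203125, 178.25189208984375), (18.848846435546875, 18.14044952392578), 11.962488174438477)
bolt 124 [[519.9, 237.3, 75.2], [540.0, 257.4, 91.0]] top 67 [530.7 247.9  88.4] ((529.1719360351562, 247.1840362548828), (18.847274780273438, 17.845449447631836), 28.981613159179688)
ped top 597 ((515.5350952148438, -132.1040802001953), (87.7158432006836, 238.76853942871094), 10.15479564666748)
plate 750 ((512.7622680664062, -137.89129638671875), (83.33845520019531, 233.8448028564453), 10.75290584564209) 55.0090534376684
socket 126 [ 517.20741841 -120.14300855   73.70298506] ((515.4553833007812, -120.66531372070312), (39.73558044433594, 35.265567779541016), 49.002479553222656)
hole [299.84 209.16] [[ 528.9 -186.6   56. ]] [155 160 155 123  77  56  95 158 163 146 122]
hole [346.91 224.12] [[505.1 -57.9  56. ]] [166 167 161 131  85  61  87 144 167
[... 323 characters left out ...]
16016), 10.860008239746094)
bolt 74 [[520.3, 239.0, 75.4], [540.2, 258.0, 93.2]] top 47 [530.1 248.9  90.5] ((529.0953979492188, 248.86297607421875), (16.93305778503418, 17.00335121154785), 6.781561851501465)
ped top 1277 ((516.1407470703125, -131.883056640625), (84.76074981689453, 237.55368041992188), 10.05545711517334)
plate 0 ((0.0, 0.0), (0.0, 0.0), 0.0) nan
socket 200 [ 515.51505438 -122.3731472    75.48051367] ((518.0396728515625, -124.39867401123047), (34.068946838378906, 42.906883239746094), 67.96228790283203)
hole [319.93 297.53] [[502.6 -58.1  56. ]] [ 99  77  45  28  25  28  31  46  75  95 101]
hole [375.63 295.67] [[ 525.7 -187.9   56. ]] [98 81 49 26 22 20 25 36 64 90 99]
  return _methods._mean(a, axis=axis, dtype=dtype,
  ret = ret.dtype.type(ret / rcount)
```

```bash
cat >> h.py <<'E'
from scipy.spatial.transform import Rotation as Ro
def quat(deg):
    a=np.radians(deg); x=np.array([0,0,-1.]); y=np.array([np.cos(a),np.sin(a),0]); return Ro.from_matrix(np.stack([x,y,np.cross(x,y)],1)).as_quat()
YAW=10.1
PX=np.array([np.cos(np.radians(YAW)),np.sin(np.radians(YAW)),0]); PY=np.array([-PX[1],PX[0],0])
def st(m=''): print(m,'t%.1f'%status.read_clock(),np.round(status.read_eef_pos(),2),'F',np.round(status.read_ft_force(),1),'op %.1f'%status.read_opening())
E
python3 - <<'E'
from h import *
R=Ro.from_quat(status.read_eef_rot()).as_matrix(); print('jaw yaw',np.degrees(np.arctan2(R[1,1],R[0,1])),R[:,0])
for a in (11,191): print(a,np.round(arm.solve_ik([534.4,178.1,200],quat(a)),2))
for a in (YAW+90+38,YAW-90+38,YAW+90-38,YAW-90-38):
  for p in ([503.2,-58,150],[526.2,-187.5,150]): 
    q=arm.solve_ik(p,quat(a)); print(a,None if q is None else np.round(q,2))
E
```

```text
jaw yaw -75.51892645528888 [ 1.78909146e-05 -9.11914007e-05 -9.99999996e-01]
11 [ 0.42  0.61 -1.1   1.78  0.6   1.13 -0.69]
191 [ 0.51  0.76 -1.32  1.78  0.78  1.25  2.31]
138.1 [ 1.01  0.75 -1.32  1.95  0.82  1.12  1.75]
138.1 [ 1.17  0.85 -1.32  1.83  0.89  1.22  1.97]
-41.900000000000006 [ 0.5   0.37 -0.54  1.98  0.25  0.86 -0.91]
-41.900000000000006 [ 0.62  0.43 -0.43  1.86  0.23  0.89 -0.64]
62.099999999999994 [ 0.67  0.42 -0.75  1.97  0.37  0.89  0.8 ]
62.099999999999994 [ 0.79  0.48 -0.65  1.85  0.36  0.92  1.06]
-117.9 [ 0.35  0.34 -0.36  1.99  0.16  0.84 -2.15]
-117.9 [ 0.4   0.4  -0.14  1.88  0.07  0.87 -1.84]
```

```bash
python3 - <<'E'
from h import *
arm.goto_joints([-0.32,0.468,-0.012,1.603,0.006,1.071,-0.056]); st('swing')
q=arm.solve_ik([534.4,178.1,170],quat(11)); print(np.round(q,2))
arm.movep([534.4,178.1,140],quat(11)); st('above')
for p in ([503.2,-58,150],[526.2,-187.5,150]):
  for a in (62.1,-41.9): print(np.round(arm.solve_ik(p,quat(a)),2))
E
```

```text
swing t4.0 [625.43 176.73 213.28] F [-0.3  0.2  0. ] op 85.4
[-0.37  0.37 -0.01  1.86  0.01  0.91 -0.19]
above t4.6 [534.7  177.82 140.21] F [ 0.2 -0.2 -0.1] op 85.5
[ 0.16  0.32 -0.13  2.    0.05  0.83  1.08]
[-0.17  0.31  0.26  2.02 -0.11  0.82 -0.58]
[ 0.34  0.39 -0.07  1.88  0.04  0.87  1.34]
[ 0.05  0.39  0.3   1.9  -0.15  0.87 -0.32]
```

```bash
python3 - <<'E'
from h import *
print(arm.movel([534.4,178.1,73],velocity=120,f_stop=8)); st('down')
fingers.close_gripper(100); st('closed')
c=snap('scene','g1.png'); a=c['image'][180:370,360:560]; cv2.imwrite('pics/g1c.png',cv2.resize(a,None,fx=3,fy=3,interpolation=cv2.INTER_CUBIC))
E
```

```text
False
down t5.3 [535.26 178.27  73.55] F [0.1 0.4 0.2] op 85.1
closed t6.0 [534.58 178.27  73.66] F [-0.5 -1.   6. ] op 13.8
```

View pics/g1c.png

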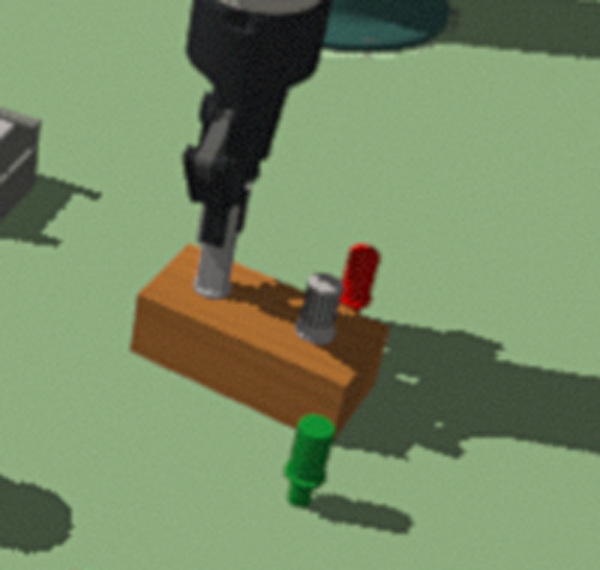

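The picture shows the fingers around the drift's handle at about (215,230) in the crop, with the collar at (212,288). I'll lift it and check.

```bash
python3 - <<'E'
from h import *
arm.movel([534.6,178.3,150],velocity=120); st('lift')
c=snap('scene','g2.png'); a=c['image'][150:340,360:560]; cv2.imwrite('pics/g2c.png',cv2.resize(a,None,fx=3,fy=3,interpolation=cv2.INTER_CUBIC))
E
```

```text
lift t6.8 [533.93 178.04 149.19] F [-0.2  0.2 -2. ] op 13.6
```

View pics/g2c.png

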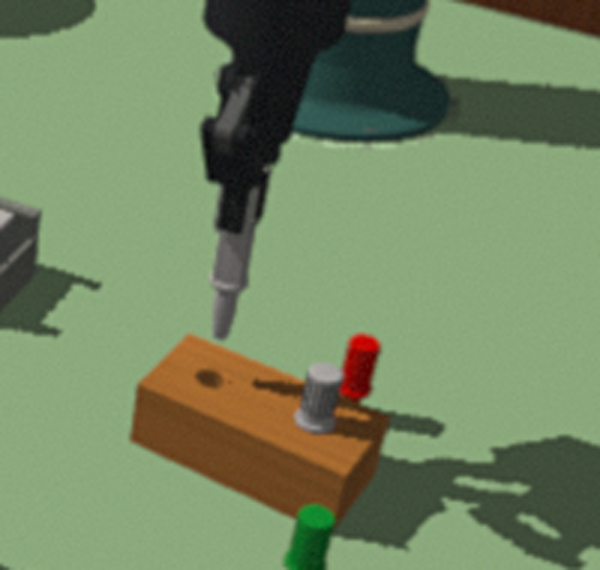

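```bash
python3 - <<'E'
from h import *
arm.movep([503.2,-58,155],quat(62.1)); st('over')
arm.movel([503.2,-58,126],velocity=80); st('low'); 
c=snap('scene','g3.png'); a=c['image'][150:270,250:410]; cv2.imwrite('pics/g3c.png',cv2.resize(a,None,fx=4,fy=4,interpolation=cv2.INTER_CUBIC))
c=snap('top','g3t.png'); a=c['image'][240:340,270:430]; cv2.imwrite('pics/g3tc.png',cv2.resize(a,None,fx=4,fy=4,interpolation=cv2.INTER_CUBIC))
E
```

```text
over t8.0 [503.3  -57.2  154.73] F [-0.5 -0.3 -1.9] op 13.7
low t8.6 [503.18 -57.63 125.69] F [-0.2  0.8 -1.5] op 13.3
```

View pics/g3c.png

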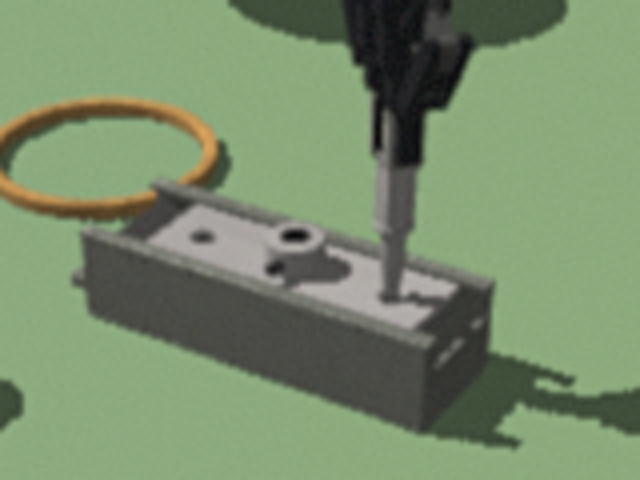

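View pics/g3tc.png

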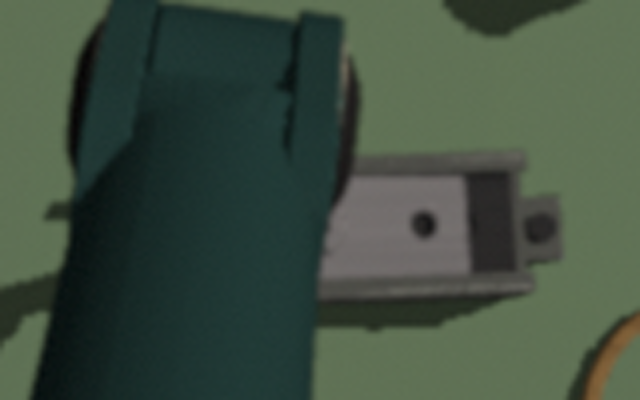

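The drift's tip, at about (390,297) in the scene crop, stands right at the far hole. Next I lower it and feel.

```bash
python3 - <<'E'
from h import *
print(arm.movel([503.2,-58,112],velocity=15,f_stop=5)); st('contact'); arm.pause(0.2); st('')
E
```

```text
True
contact t9.3 [503.37 -58.04 115.48] F [ 0.2 -0.   3.1] op 13.4
 t9.6 [503.18 -57.95 115.44] F [ 1.3 -0.2  5.7] op 13.5
```

```bash
python3 - <<'E'
from h import *
p=np.array([503.2,-58,116.8]); arm.movel(p,velocity=20); arm.pause(.2)
r=[]
for s in (1,-1):
    hit=arm.movel(p+s*6*PX,velocity=12,f_stop=5); e=np.array(status.read_eef_pos()); r.append(e); print(hit,s,(e-p)@PX,(e-p)@PY); st()
m=(r[0]+r[1])/2; print('mid',(m-p)@PX)
p=p+PX*((m-p)@PX); arm.movel(p,velocity=20); st('ctr')
np.save('p.npy',p)
E
```

```text
False 1 5.470420842341472 -0.05578548025612211
 t10.7 [508.6  -57.1  116.63] F [-2.8  0.3 -1. ] op 13.4
True -1 -4.46430490397112 0.3591357819335178
 t11.6 [498.74 -58.43 116.95] F [ 2.  -0.1 -0.7] op 13.5
mid 0.5030579691852043
ctr t12.1 [503.21 -57.96 116.39] F [ 0.   0.9 -1.8] op 13.5
```

```bash
python3 - <<'E'
from h import *
c=snap('scene','g4.png'); a=c['image'][150:270,250:410]; cv2.imwrite('pics/g4c.png',cv2.resize(a,None,fx=4,fy=4,interpolation=cv2.INTER_CUBIC))
E
```

```text
(no output)
```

View pics/g4c.png

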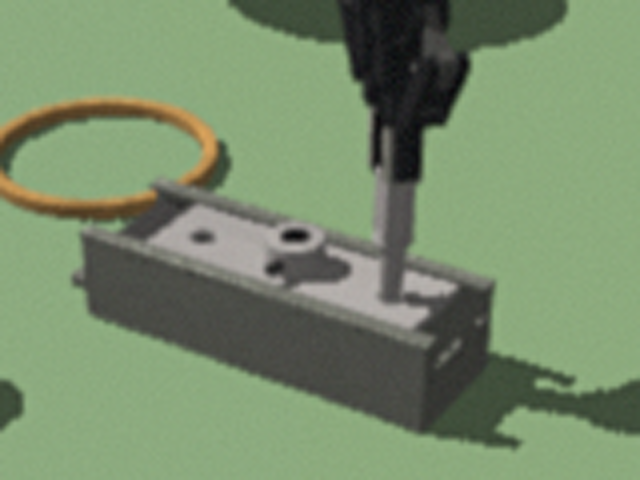

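```bash
python3 - <<'E'
from h import *
p=np.load('p.npy'); p0=p.copy(); p[2]=114.6
arm.movel(p,velocity=20,f_stop=8); st('press')
for i in range(1,14):
    q=p-PY*2*i
    hit=arm.movel(q,velocity=15,f_stop=15); e=np.array(status.read_eef_pos()); F=np.array(status.read_ft_force())
    print(2*i,hit,'along %.2f lat %.2f z %.2f'%((p-e)@PY,(e-p)@PX,e[2]),'Fy %.1f Fx %.1f Fz %.1f'%(F@PY,F@PX,F[2]),'t%.1f'%status.read_clock())
    if hit or e[2]<114.8 and i>1: break
E
```

```text
press t12.3 [504.62 -58.09 115.47] F [-1.6 -0.1  4.8] op 13.9
2 False along 1.71 lat 0.88 z 115.46 Fy 1.6 Fx -0.6 Fz 6.1 t12.6
4 False along 3.02 lat 1.04 z 115.43 Fy 3.4 Fx 0.5 Fz 6.3 t12.9
6 False along 4.61 lat 1.14 z 115.42 Fy 4.1 Fx 0.3 Fz 6.1 t13.2
8 False along 5.88 lat 1.30 z 115.42 Fy 4.5 Fx 0.8 Fz 6.0 t13.5
10 False along 7.24 lat 1.50 z 115.40 Fy 6.0 Fx 0.3 Fz 5.9 t13.7
12 False along 8.93 lat 1.54 z 115.41 Fy 6.4 Fx 0.7 Fz 6.1 t14.0
14 False along 10.84 lat 1.54 z 115.38 Fy 7.7 Fx 1.3 Fz 5.8 t14.3
16 False along 12.92 lat 1.52 z 115.37 Fy 7.4 Fx 1.2 Fz 5.5 t14.6
18 False along 14.84 lat 1.56 z 115.39 Fy 7.2 Fx 0.8 Fz 7.0 t14.9
20 False along 16.92 lat 1.51 z 115.38 Fy 7.4 Fx 1.6 Fz 6.2 t15.2
22 False along 19.43 lat 1.29 z 115.28 Fy 5.5 Fx 1.5 Fz 5.4 t15.4
24 False along 21.80 lat 1.06 z 115.13 Fy 6.2 Fx 0.9 Fz 4.6 t15.7
26 False along 24.65 lat 0.29 z 114.59 Fy 4.6 Fx 1.0 Fz 2.1 t16.0
```

```bash
python3 - <<'E'
from h import *
e=np.array(status.read_eef_pos()); p=np.load('p.npy'); q=p-PY*26
for z in (113.5,112.5,111.5):
    q[2]=z; hit=arm.movel(q,velocity=15,f_stop=8); e=np.array(status.read_eef_pos()); F=np.array(status.read_ft_force())
    print(hit,'along %.2f lat %.2f z %.2f'%((p-e)@PY,(e-p)@PX,e[2]),'Fy %.1f Fx %.1f Fz %.1f'%(F@PY,F@PX,F[2]),'t%.1f'%status.read_clock())
    if hit: break
E
```

```text
False along 25.68 lat -0.10 z 113.26 Fy 4.4 Fx 1.8 Fz -0.5 t16.3
False along 26.00 lat -0.15 z 112.30 Fy 3.2 Fx 1.5 Fz -0.3 t16.5
False along 26.00 lat -0.11 z 111.38 Fy 4.6 Fx 0.6 Fz 0.3 t16.8
```

```bash
python3 - <<'E'
from h import *
p=np.load('p.npy')
def rep(m,hit=None):
    e=np.array(status.read_eef_pos()); F=np.array(status.read_ft_force())
    print(m,hit,'along %.2f lat %.2f z %.2f'%((p-e)@PY,(e-p)@PX,e[2]),'Fy %.1f Fx %.1f Fz %.1f'%(F@PY,F@PX,F[2]),'t%.1f'%status.read_clock())
for d in range(27,40):
    q=p-PY*d; q[2]=111.4
    hit=arm.movel(q,velocity=12,f_stop=12); rep(d,hit)
    F=np.array(status.read_ft_force())
    if hit or F@PY>13: break
E
```

```text
27 False along 27.13 lat -0.08 z 111.37 Fy 3.8 Fx -0.2 Fz -0.7 t17.0
28 False along 27.89 lat 0.01 z 111.39 Fy 4.8 Fx 0.9 Fz -0.4 t17.3
29 False along 28.60 lat 0.08 z 111.40 Fy 5.9 Fx 0.7 Fz -0.6 t17.5
30 False along 29.25 lat 0.17 z 111.41 Fy 4.8 Fx 0.8 Fz 0.0 t17.8
31 False along 29.89 lat 0.27 z 111.40 Fy 6.5 Fx 0.3 Fz 0.7 t18.0
32 False along 30.56 lat 0.37 z 111.41 Fy 7.1 Fx 0.9 Fz 0.1 t18.3
33 False along 31.21 lat 0.46 z 111.42 Fy 7.5 Fx 0.5 Fz 0.8 t18.5
34 False along 31.83 lat 0.59 z 111.44 Fy 9.1 Fx 2.4 Fz 0.3 t18.8
35 False along 32.50 lat 0.63 z 111.43 Fy 8.6 Fx 1.7 Fz 0.8 t19.0
36 False along 33.15 lat 0.72 z 111.40 Fy 9.9 Fx 1.4 Fz 0.9 t19.3
37 False along 33.81 lat 0.82 z 111.41 Fy 11.0 Fx 2.1 Fz 0.9 t19.5
38 False along 37.08 lat -0.25 z 111.21 Fy 5.9 Fx 1.6 Fz -0.3 t19.8
39 False along 37.85 lat -0.18 z 111.20 Fy 7.9 Fx 0.9 Fz -0.1 t20.0
```

```bash
cat >> h.py <<'E'
import os
p0=np.load('p.npy') if os.path.exists('p.npy') else None
def rep(m,hit=None):
    p=p0; e=np.array(status.read_eef_pos()); F=np.array(status.read_ft_force())
    print(m,hit,'along %.2f lat %.2f z %.2f'%((p-e)@PY,(e-p)@PX,e[2]),'Fy %.1f Fx %.1f Fz %.1f'%(F@PY,F@PX,F[2]),'t%.1f'%status.read_clock(),'op%.1f'%status.read_opening())
def go(d,lat,z,v=15,f=None,m=''):
    q=p0-PY*d+PX*lat; q[2]=z; h=arm.movel(q,velocity=v,f_stop=f); rep(m,h); return h
E
python3 - <<'E'
from h import *
go(34,0,111.4); go(30,0,111.4)
c=snap('scene','g5.png'); a=c['image'][140:270,240:410]; cv2.imwrite('pics/g5c.png',cv2.resize(a,None,fx=4.5,fy=4.5,interpolation=cv2.INTER_CUBIC))
E
```

```text
False along 34.37 lat -0.44 z 111.22 Fy 2.9 Fx -1.0 Fz -1.5 t20.5 op13.7
 False along 30.52 lat -0.02 z 111.41 Fy 0.2 Fx -0.0 Fz -1.8 t20.9 op13.1
```

View pics/g5c.png

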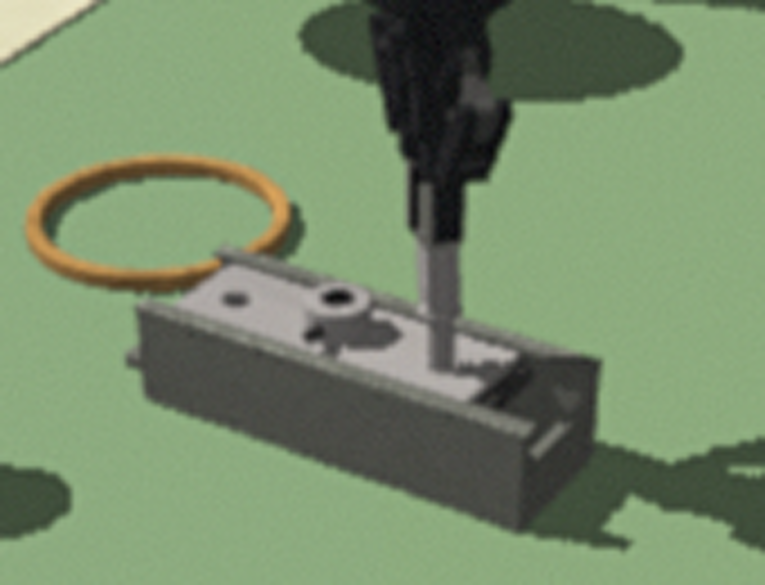

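```bash
python3 - <<'E'
from h import *
import pickle
def hole(f,u,v):
    c=pickle.load(open(f'pics/{f}.pkl','rb')); gray=cv2.cvtColor(c['image'],cv2.COLOR_BGR2GRAY).astype(float)
    w=4; s=gray[v-w:v+w+1,u-w:u+w+1]; bg=np.percentile(s,70); wt=np.clip(bg-12-s,0,None)
    V,U=np.mgrid[v-w:v+w+1,u-w:u+w+1]; return atz(c,[(U*wt).sum()/wt.sum(),(V*wt).sum()/wt.sum()],56)[0]
a=hole('g3',301,209) if 0 else hole('scene0',300,209); b=hole('g5',292,206); print(a,b,(a-b)@PY,(b-a)@PX)
for f in('scene0','g5'):
    c=pickle.load(open(f'pics/{f}.pkl','rb')); P=cloud(c); roi=np.zeros((480,640),bool); roi[195:225,295:335]=1
    m=roi&(P[...,2]>68)&(P[...,2]<80); print(f,m.sum(),P[m].mean(0))
E
```

```text
[ 526.99612055 -187.39395968   56.        ] [ 531.55255431 -211.68630626   56.        ] 24.71493933032202 0.22575424229733684
scene0 126 [ 517.20741841 -120.14300855   73.70298506]
g5 124 [ 521.04361319 -144.38337449   73.74389001]
```

```bash
python3 - <<'E'
from h import *
for d in (29,28,27,26,25,24,23,22,21):
    go(d,0,111.4,v=15)
    if np.array(status.read_ft_force())@PY<-3.5: break
E
```

```text
False along 29.21 lat -0.00 z 111.43 Fy -1.3 Fx -0.3 Fz -2.1 t21.2 op13.4
 False along 28.23 lat -0.09 z 111.41 Fy -0.9 Fx -1.4 Fz -2.1 t21.5 op13.5
 False along 27.28 lat -0.14 z 111.40 Fy -1.0 Fx -0.7 Fz -1.5 t21.7 op13.3
 False along 26.39 lat -0.10 z 111.46 Fy -3.1 Fx -1.7 Fz -1.1 t22.0 op12.9
 False along 25.42 lat -0.12 z 111.47 Fy -3.8 Fx -2.8 Fz -0.6 t22.2 op13.5
```

```bash
python3 - <<'E'
from h import *
go(29.5,0,111.4,v=15)
for z in (109,107,105,103,101,99):
    if go(29.5,0,z,v=15,f=8): break
E
```

```text
False along 28.76 lat 0.19 z 111.28 Fy 0.2 Fx -1.1 Fz -2.4 t22.7 op13.4
 False along 29.20 lat -0.01 z 108.81 Fy -0.7 Fx -0.4 Fz -1.9 t23.0 op13.4
 False along 29.40 lat -0.10 z 106.82 Fy 0.2 Fx -0.4 Fz -3.0 t23.2 op13.1
 False along 29.48 lat -0.16 z 104.83 Fy 0.8 Fx -1.3 Fz -2.7 t23.5 op13.0
 False along 29.41 lat -0.19 z 102.80 Fy 0.5 Fx -1.6 Fz -2.4 t23.8 op13.0
 False along 29.45 lat -0.18 z 100.80 Fy 0.8 Fx -1.6 Fz -1.9 t24.1 op13.1
 False along 29.39 lat -0.11 z 98.83 Fy 0.1 Fx -1.0 Fz -1.5 t24.4 op13.8
```

```bash
python3 - <<'E'
from h import *
for z in (96,93,90,87,84,82):
    if go(29.5,-0.2,z,v=15,f=8): break
c=snap('scene','g6.png'); a=c['image'][140:270,240:410]; cv2.imwrite('pics/g6c.png',cv2.resize(a,None,fx=4.5,fy=4.5,interpolation=cv2.INTER_CUBIC))
E
```

```text
False along 29.26 lat -0.29 z 95.79 Fy 0.9 Fx -1.8 Fz -2.1 t24.7 op13.1
 False along 29.27 lat -0.29 z 92.80 Fy 1.2 Fx -0.8 Fz -1.9 t25.1 op13.0
 False along 29.29 lat -0.28 z 89.79 Fy 2.0 Fx -0.2 Fz -2.1 t25.4 op13.2
 False along 29.27 lat -0.27 z 86.81 Fy 2.3 Fx -0.7 Fz -2.3 t25.8 op13.0
 False along 29.26 lat -0.29 z 83.81 Fy 3.6 Fx -0.2 Fz -1.7 t26.1 op13.4
 False along 29.27 lat -0.23 z 81.88 Fy 3.9 Fx -0.8 Fz -1.3 t26.4 op13.5
```

View pics/g6c.png

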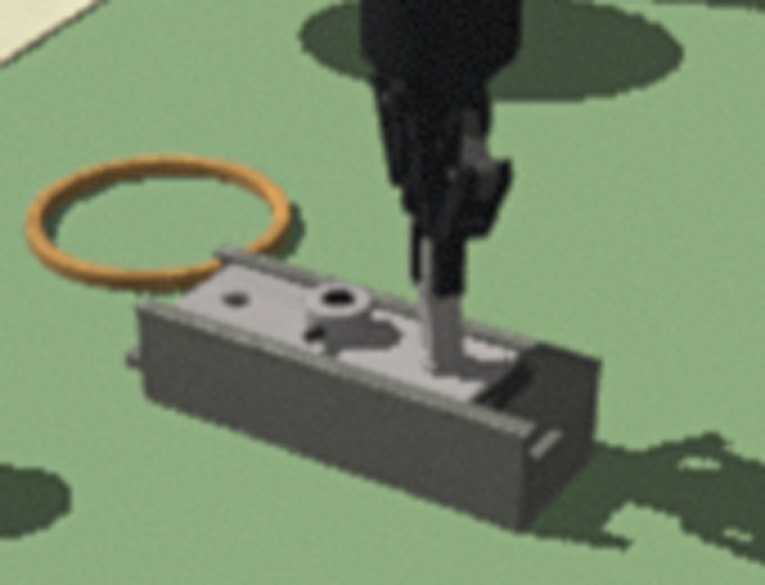

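The drift has gone in almost to its collar, at about (445,360) in the crop. I'll ease it onto the plate.

```bash
python3 - <<'E'
from h import *
h=go(29.3,-0.2,76,v=10,f=12); arm.pause(.2); rep('')
E
```

```text
True along 28.58 lat -0.18 z 80.83 Fy 1.9 Fx -1.9 Fz 6.3 t26.8 op13.4
 None along 28.49 lat -0.29 z 80.81 Fy 1.8 Fx -1.8 Fz 6.7 t27.0 op13.1
```

```bash
python3 - <<'E'
from h import *
fingers.open_gripper(); rep('open'); 
c=snap('scene','g7.png'); a=c['image'][140:270,240:410]; cv2.imwrite('pics/g7c.png',cv2.resize(a,None,fx=4.5,fy=4.5,interpolation=cv2.INTER_CUBIC))
E
```

```text
open None along 27.21 lat -1.24 z 79.71 Fy -0.1 Fx -0.4 Fz 0.2 t27.7 op85.6
```

View pics/g7c.png

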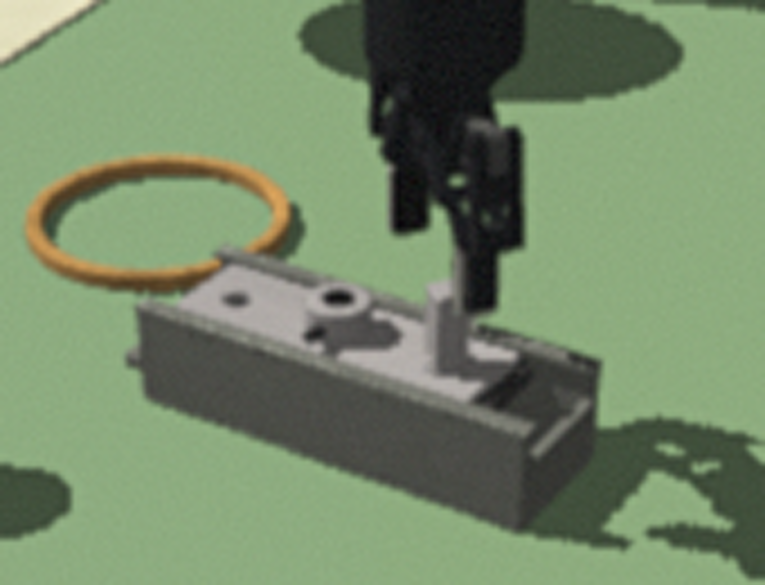

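```bash
python3 - <<'E'
from h import *
e=np.array(status.read_eef_pos()); e[2]=165; arm.movel(e,velocity=150); arm.movep([529.4,247.9,165],quat(4)); st()
c=snap('scene','g8.png'); a=c['image'][170:270,260:400]; cv2.imwrite('pics/g8c.png',cv2.resize(a,None,fx=5,fy=5,interpolation=cv2.INTER_CUBIC))
P=cloud(c); roi=np.zeros((480,640),bool); roi[190:235,315:370]=1
m=roi&(P[...,2]>85); q=P[m]; print(len(q),q.max(0),q.mean(0)); t=q[q[:,2]>96]; print(len(t),t.mean(0) if len(t) else '')
c=snap('top','g8t.png'); a=c['image'][250:330,280:420]; cv2.imwrite('pics/g8tc.png',cv2.resize(a,None,fx=5,fy=5,interpolation=cv2.INTER_CUBIC))
P=cloud(c); roi=np.zeros((480,640),bool); roi[270:325,300:400]=1
m=roi&(P[...,2]>85)&(P[...,2]<120); q=P[m]; print(len(q),q.max(0),q.mean(0)); t=q[q[:,2]>95]; print(len(t),t.mean(0) if len(t) else '')
E
```

```text
t29.9 [529.52 246.66 164.41] F [-0.1 -0.7  0.6] op 85.3
91 [517.82381991 -70.19862006 102.66543308] [509.00300822 -78.33389146  95.04044014]
50 [507.66816738 -79.76076437  99.35899358]
68 [518.01796998 -70.94917696 104.83512469] [506.49006441 -81.12605505 100.89819579]
64 [506.77542169 -81.20240555 101.63888349]
```

View pics/g8c.png

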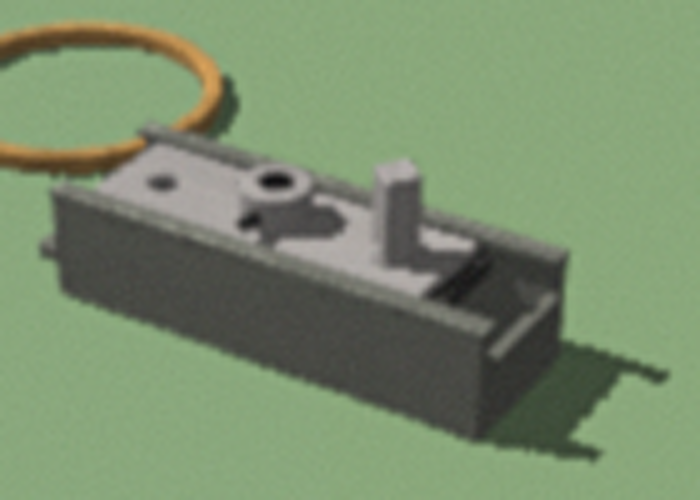

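View pics/g8tc.png

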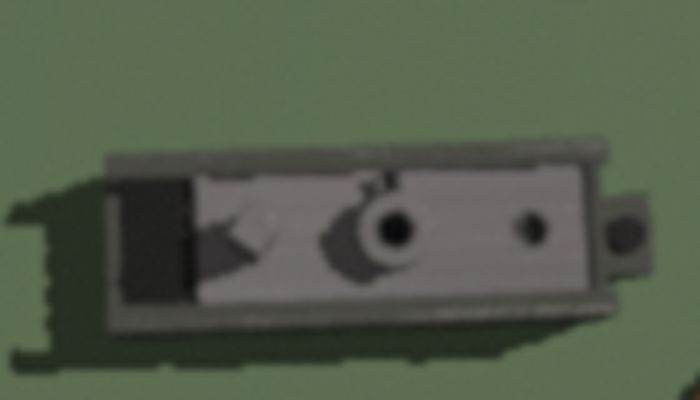

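```bash
python3 - <<'E'
from h import *
import pickle
def hole(f,u,v,w=5):
    c=pickle.load(open(f'pics/{f}.pkl','rb')); gray=cv2.cvtColor(c['image'],cv2.COLOR_BGR2GRAY).astype(float)
    s=gray[v-w:v+w+1,u-w:u+w+1]; bg=np.percentile(s,70); wt=np.clip(bg-12-s,0,None)
    V,U=np.mgrid[v-w:v+w+1,u-w:u+w+1]; return atz(c,[(U*wt).sum()/wt.sum(),(V*wt).sum()/wt.sum()],56)[0]
print(hole('g8t',386,296),hole('g8',292,206,4),p0)
for f in ('top0','scene0'):
    c=pickle.load(open(f'pics/{f}.pkl','rb')); P=cloud(c); hsv=cv2.cvtColor(c['image'],cv2.COLOR_BGR2HSV)
    near=(abs(P[...,0]-530)<130)&(abs(P[...,1]-248)<90)&(P[...,2]>30)
    for nm,m in(('red',((hsv[...,0]<5)|(hsv[...,0]>174))),('green',(abs(hsv[...,0]-60)<8))):
        q=P[m&near&(hsv[...,1]>180)]; print(f,nm,len(q),q.min(0),q.max(0))
E
```

```text
[ 530.01602154 -212.46199669   56.        ] [ 531.37029621 -211.29116658   56.        ] [503.69526217 -57.91178037 116.8       ]
top0 red 72 [437.24335629 229.71592437  30.46578093] [455.31818435 246.07565206  64.03574741]
top0 green 55 [606.97042857 283.68471951  30.12252488] [621.65985881 299.24473759  65.38026484]
scene0 red 145 [437.29060427 230.74489446  30.17647246] [458.73822649 247.74263987  61.86278995]
scene0 green 116 [608.29618434 285.03161539  30.30293419] [627.24858986 301.67716174  61.95434043]
```

```bash
python3 - <<'E'
from h import *
arm.movel([529.4,247.9,73],velocity=130,f_stop=8); st('down')
fingers.close_gripper(80); st('closed')
arm.movel([529.4,247.9,160],velocity=150); st('lift')
c=snap('scene','b1.png'); a=c['image'][130:340,360:560]; cv2.imwrite('pics/b1c.png',cv2.resize(a,None,fx=2.8,fy=2.8,interpolation=cv2.INTER_CUBIC))
print(np.round(arm.solve_ik([530.7,-211.8,130],quat(10.1)),2))
E
```

```text
down t30.9 [530.02 248.14  73.69] F [-0.3 -1.1 -0.3] op 85.5
closed t31.6 [529.39 247.93  72.97] F [ 0.2  0.1 -0.3] op 0.0
lift t32.4 [528.85 247.54 159.3 ] F [ 0.  -0.4 -0.6] op 0.1
[ 0.27  0.44  0.07  1.87 -0.04  0.83  0.53]
```

View pics/b1c.png

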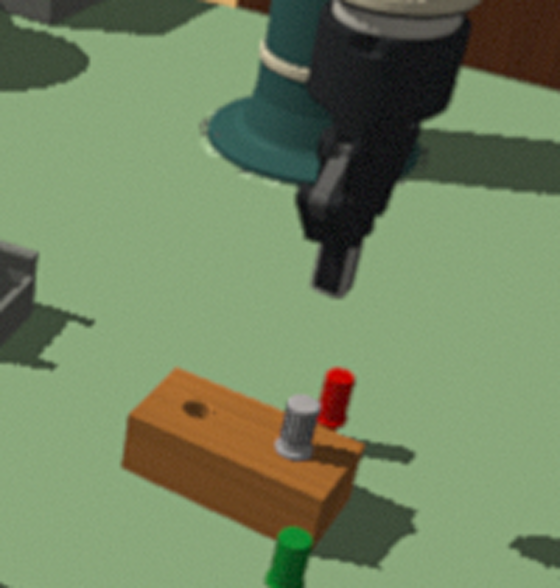

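```bash
python3 - <<'E'
from h import *
import pickle
c=pickle.load(open('pics/b1.pkl','rb')); P=cloud(c)
q=P[130:242,440:530]; q=q.reshape(-1,3)
for lo in range(120,190,6):
    s=q[(q[:,2]>lo)&(q[:,2]<lo+6)&(abs(q[:,0]-528)<80)&(abs(q[:,1]-247)<80)]
    if len(s): print(lo,len(s),s.min(0).round(),s.max(0).round())
for z in (130,140,145,150,160): print(z,atz(c,[479,235],z).round(1))
E
```

```text
174 20 [531. 238. 175.] [538. 256. 179.]
180 36 [520. 236. 180.] [542. 258. 186.]
186 45 [524. 237. 186.] [544. 258. 192.]
130 [[460.8 225.8 130. ]]
140 [[476.2 231.3 140. ]]
145 [[483.9 234.1 145. ]]
150 [[491.6 236.9 150. ]]
160 [[507.1 242.4 160. ]]
```

```bash
python3 - <<'E'
from h import *
import pickle
# where do drift/bolt appear: pixel position of bolt vs tool in b1 & tool tip in top view
c=snap('top','b2.png'); a=c['image'][200:330,150:300]; cv2.imwrite('pics/b2c.png',cv2.resize(a,None,fx=4,fy=4,interpolation=cv2.INTER_CUBIC))
R=Ro.from_quat(status.read_eef_rot()).as_matrix(); print(R.round(3)); 
c=pickle.load(open('pics/b1.pkl','rb')); P=cloud(c); s=P[260:300,440:490].reshape(-1,3); s=s[(s[:,2]>80)&(s[:,2]<97)]; print(len(s),s.mean(0),s.max(0))
E
```

```text
[[-0.002  0.998  0.07 ]
 [-0.001  0.07  -0.998]
 [-1.    -0.002  0.001]]
100 [532.33291868 248.36597325  86.55425314] [539.65084472 257.45010895  90.28358486]
```

View pics/b2c.png

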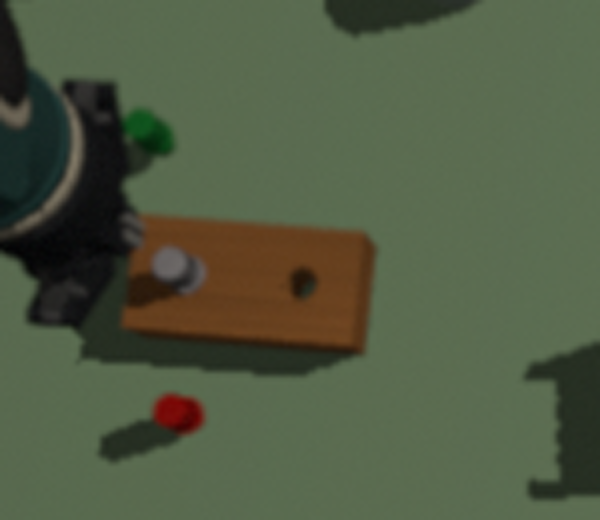

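The bolt is still in the rack at about (297,430) in the crop and the fingers closed empty. The shut fingertips stand about 15 mm above the reported TCP, not 14 mm below it. So the drift was held only by its top 8 mm, which explains the slip. I'll grasp the bolt lower.

```bash
python3 - <<'E'
from h import *
import pickle
c=pickle.load(open('pics/b2.pkl','rb')); print('tip top cam',atz(c,[182.5,257],176).round(1))
fingers.open_gripper()
print(arm.movel([529.4,247.9,47],velocity=130,f_stop=8)); st('down')
c=snap('scene','b3.png'); a=c['image'][180:340,380:540]; cv2.imwrite('pics/b3c.png',cv2.resize(a,None,fx=3.5,fy=3.5,interpolation=cv2.INTER_CUBIC))
E
```

```text
tip top cam [[533.4 245.3 176. ]]
False
down t34.2 [530.02 248.25  47.74] F [ 0.7 -0.2  0.6] op 85.7
```

View pics/b3c.png

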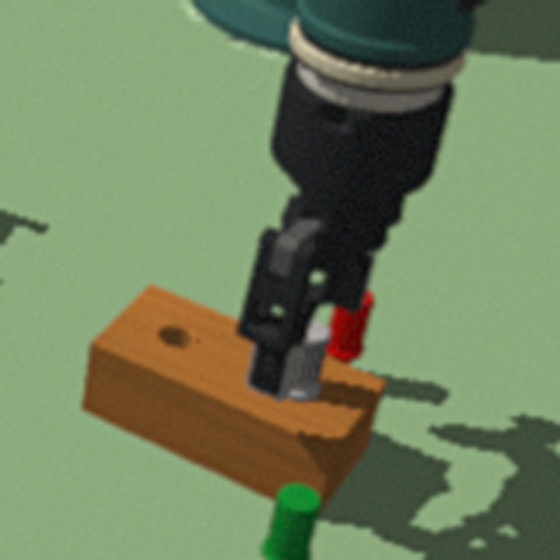

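```bash
python3 - <<'E'
from h import *
fingers.close_gripper(80); st('closed')
E
```

```text
closed t34.9 [529.61 247.99  47.36] F [-0.2 -0.6  2.5] op 17.6
```

```bash
python3 - <<'E'
from h import *
arm.movel([529.4,247.9,150],velocity=150); st('lift')
c=snap('scene','b4.png'); a=c['image'][130:330,380:560]; cv2.imwrite('pics/b4c.png',cv2.resize(a,None,fx=2.9,fy=2.9,interpolation=cv2.INTER_CUBIC))
E
```

```text
lift t35.8 [528.62 247.47 148.98] F [-0.2 -0.1 -1.7] op 17.5
```

View pics/b4c.png

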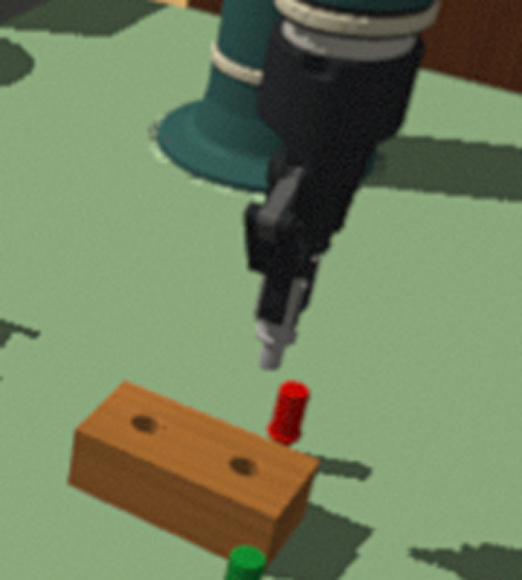

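```bash
python3 - <<'E'
from h import *
X=np.array([530.7,-211.8])
arm.movep([*X,150],quat(10.1)); st('over')
arm.movel([*X,84],velocity=80); st('low')
c=snap('scene','b5.png'); a=c['image'][150:270,240:400]; cv2.imwrite('pics/b5c.png',cv2.resize(a,None,fx=4.5,fy=4.5,interpolation=cv2.INTER_CUBIC))
E
```

```text
over t37.5 [ 531.3  -210.22  149.92] F [ 0.2  0.4 -1. ] op 17.6
low t38.5 [ 531.14 -211.98   84.41] F [ 0.9 -0.2 -1.4] op 17.7
```

View pics/b5c.png

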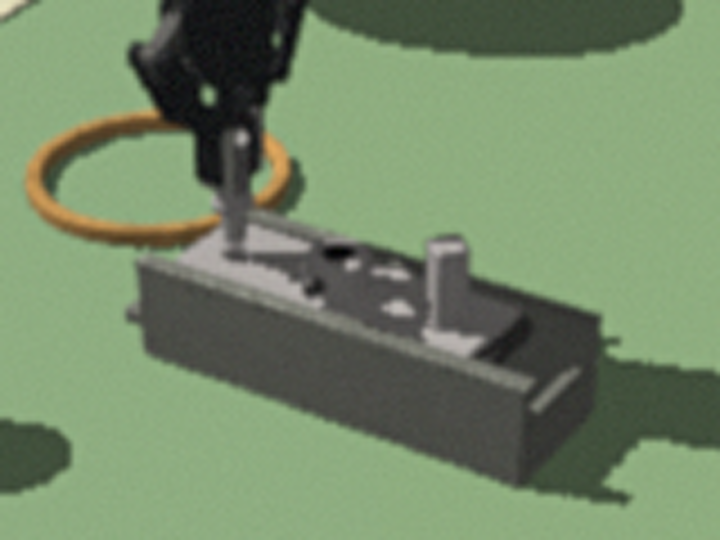

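```bash
python3 - <<'E'
from h import *
X=np.array([530.7,-211.8])
print(arm.movel([*X,64],velocity=20,f_stop=6)); st('a'); arm.pause(.15); st('b')
E
```

```text
False
a t39.7 [ 530.52 -211.71   63.98] F [-0.9  0.9 -1.1] op 17.5
b t39.8 [ 530.56 -211.74   64.02] F [-1.3  0.1 -1.1] op 17.8
```

```bash
python3 - <<'E'
from h import *
X=np.array([530.7,-211.8])
print(arm.movel([*X,50],velocity=15,f_stop=14)); st('a'); arm.pause(.15); st('b')
E
```

```text
True
a t40.5 [ 530.51 -211.68   53.34] F [-1.8  0.9  5.8] op 17.7
b t40.7 [ 530.52 -211.67   53.32] F [-1.7  0.3  5.3] op 17.4
```

```bash
python3 - <<'E'
from h import *
fingers.open_gripper(); st('open')
e=np.array(status.read_eef_pos()); e[2]=170; arm.movel(e,velocity=150)
arm.movep([600,150,220],quat(10.1)); st('away')
for n in('scene','top'):
    c=snap(n,'f_%s.png'%n); a=c['image'][170:270,255:395] if n=='scene' else c['image'][250:330,280:420]; cv2.imwrite(f'pics/f_{n}c.png',cv2.resize(a,None,fx=5,fy=5,interpolation=cv2.INTER_CUBIC))
    P=cloud(c)
    for nm,x,y in(('drift',507.5,-81.5),('bolt',530.7,-211.8)):
        m=(np.hypot(P[...,0]-x,P[...,1]-y)<14); q=P[m]; z=q[:,2]; t=q[z>np.percentile(z,98)-4]; print(n,nm,len(q),'top z p90 %.1f med %.1f'%(np.percentile(z,95),np.median(t[:,2])),t.mean(0).round(1))
E
```

```text
open t41.4 [ 529.05 -211.04   52.27] F [-0.6  0.5 -0.1] op 85.4
away t43.7 [600.23 147.82 219.56] F [ 0.2 -0.3  0.1] op 85.3
scene drift 211 top z p90 100.9 med 100.5 [507.5 -80.1 100.3]
scene bolt 163 top z p90 94.7 med 94.2 [ 531.8 -209.9   94.1]
top drift 112 top z p90 104.3 med 102.9 [506.9 -80.5 102.9]
top bolt 116 top z p90 97.6 med 96.1 [ 530.4 -209.8   96.3]
```

View pics/f_scenec.png

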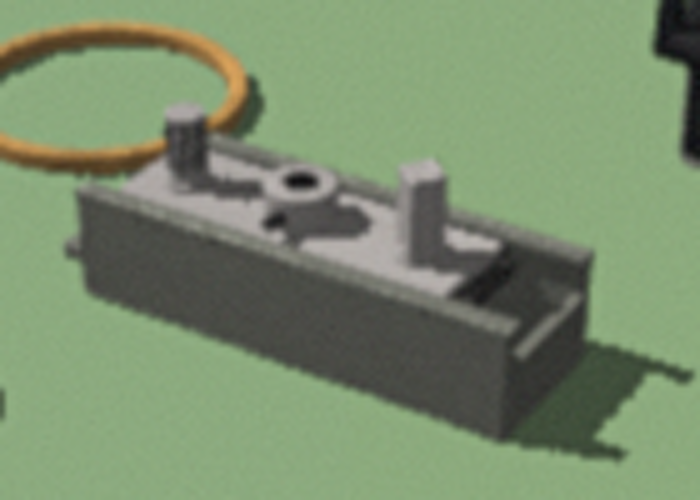

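View pics/f_topc.png

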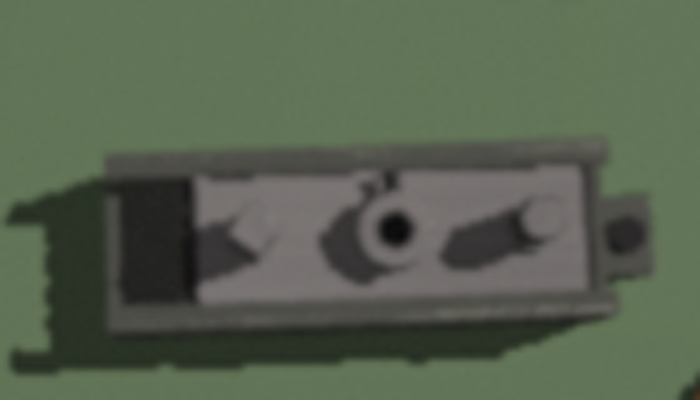

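```bash
python3 - <<'E'
from h import *
import pickle
for n,f in(('scene',['scene0']),('scene',['f_scene','g8']),('top',['top0']),('top',['f_top','g8t'])):
  for g in f:
    c=pickle.load(open(f'pics/{g}.pkl','rb')); P=cloud(c)
    for nm,x,y in ((('drift',534.7,179.2),('bolt',529.5,249.5)) if g in('scene0','top0') else (('drift',507.2,-80.4),('bolt',531,-209.8))):
        q=P[np.hypot(P[...,0]-x,P[...,1]-y)<7.5]; z=q[:,2]; t=z[z>np.max(z)-7]; print(g,nm,len(t),'%.2f'%np.median(t))
E
```

```text
scene0 drift 40 94.38
scene0 bolt 37 88.37
f_scene drift 22 100.72
f_scene bolt 22 94.21
g8 drift 19 100.31
g8 bolt 3 54.41
top0 drift 29 96.57
top0 bolt 32 89.95
f_top drift 33 102.90
f_top bolt 36 95.79
g8t drift 34 101.65
g8t bolt 3 54.48
```

```bash
python3 - <<'E'
from h import *
arm.job_done(); print(status.read_clock())
E
```

```text
the job is handed in; nothing more can be done
the job is handed in; nothing more can be done
```

The drift and the thumb bolt are both standing in the plate with their collars down and let go. I handed the job in at about 44 s of robot time.

**What I did**
- **Finding the flange hole:** I put the drift's tip in the hole farther from the ear and pressed about 6 N on the flange. I then dragged the plate towards the ear until the tip dropped in. The plate moved about 24.7 mm.
- **Seating the drift:** I eased it down until the collar touched at about 7 N and let go.
- **Fitting the bolt:** I put it in the hole nearer the ear. It went down freely and stopped at collar height, within 0.1 mm of the expected height, at about 6 N. Then I let go and moved the arm clear.

**Last checks**
- **Height:** the tops of both parts rose by close to the 6 mm expected from rack to plate. The readings ran from 5.1 to 6.3 mm, so flushness is confirmed only to roughly 0.5 mm.
- **Upright:** both parts looked upright in both cameras, and their spacing matched 132 mm.
- **Bystanders:** I did not go near the jar, beaker, hoop, screwdriver or the red and green look-alikes, but I did not re-measure them at the end.

**What went wrong or disagreed**
- **Fingertip height:** the shut fingertips stand about 15 mm behind the reported TCP, not 14 mm ahead as `arm.nose_length` says.
- **Drift slip:** because of that, the drift was held only by the top of its handle and slipped once, at about 11 N sideways. The collar first touched about 1 mm high because the drift was tilted, and by the later height readings it settled flush when I let go. I did not press it down again afterwards.
- **Missed grasp:** the first try for the bolt closed on nothing, so I repeated it lower.

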